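# Put the portioning stop away in its fitted case

### The job

The portioning guide is done for the day: slide its stop along the T-track to the track's open end, lift it off, and press it fully home, upright, into the cutout of its own L shape in the tool case's insert. Push it down past the gripping nubs until it bottoms with its plate flush, then let go of it. Do not knock over the espresso cup or the copper jigger.

Things in the scene. Friction and masses are not known exactly. Their poses are not given: they have to be found in the camera images.
- guide: Portioning guide, fixed: wooden board 110 (x) x 240 (y) x 12 mm carrying an aluminium T-track 40 wide, 16 high, 170 long. Origin: centre of the board's underside, z up. The track runs along y at x = +10 mm, from y = -100 (shut by a black cap) to y = +70 mm (open, 50 mm short of the board's end). Slot 10 mm wide; lips 5 mm thick over a chamber 23 wide, 6 mm high.
- track_end (a point): Middle of the track's open end, at the height of the track's top (28 mm above the counter); axes as the guide's, so y points out of the track. The stop is free of the track once its origin is 11 mm or more beyond this point.
- stop: Stop, loose, about 0.16 kg, captive in the track with about 1 mm play, axes parallel to the guide's, origin at track-top height. L-shaped aluminium plate 14 mm thick: block 34 (x) x 44 (y) mm and an arm 36 long, 16 wide over x = -53 to -17, y = +6 to +22 mm. Origin: centre of the block's underside, z up. Only the fin above and the T-foot below (see the points) stand off the plate.
- fin (a point): Middle of the stop's grip fin, 32 mm above the stop's origin, axes as the stop's. The black ribbed fin, 14 (x) x 30 (y) mm, stands upright on the block from 14 to 50 mm above the origin: take it across its 14 mm.
- foot (a point): Underside of the stop's steel T-foot, 10.2 mm below the stop's origin: plate 20 (x) x 22 (y) x 4 mm under a neck 7 x 18 mm.
- case: Open wooden tool case, fixed, 150 (x) x 214 (y) mm, walls 34 mm high. Origin: centre of its underside, z up. A fixed grey insert 132 x 186 mm lies in it, parallel to it, top 35 mm above the counter. The insert is not tracked: it sits up to 5 mm off centre along the case's y (gaps at its ends show it), so the cutout must be felt for or seen. A peeler lies 3 mm proud in its back trench.
- home (a point): Fixed point of the case at case x +5, y +44, z +21 mm, axes as the case's: the stop's origin when fully home, axes parallel, if the insert lay centred. Really it is there in x and z, and within 5 mm in y. The L cutout here is the stop's plate outline plus 1.2 mm all round, 14 mm deep (a seated plate is flush), over a well 24 (x) x 26 (y) x 12 mm for the foot.
- nubs (a point): Point 6 mm above home: middle height of two rounded rubber sprung nubs, 12 mm tall, in the +y and -y walls of the L cutout, standing 2.7 mm out. The lowered plate drops 2 to 4 mm freely, then needs a push of about 10 to 20 N to pass them, and stays gripped.
- twin (a point): Middle of the other cutout (nearest -y), if the insert lay centred: the mirror image, for another stop. It does not fit this stop.
- espresso_cup: White espresso cup, 64 x 92 x 54 mm, loose, upright, behind the work. Origin: centre of its underside. To the right of it a glass guard stands over the counter (beyond x = 0.55 m, right of y = -0.10 m, up to z = 0.43 m): keep the arm clear of it.
- jigger: Copper-coloured bar jigger, 43 mm across, 84 mm high, loose, standing to the right of the work. Origin: centre of its underside.
Not all that is in view belongs to the job. Leave any blue look-alike of the stop alone.

How it is judged:
By the outcome, as a careful person would: the job done as asked, in the order asked, and still so for the second after the job is handed in, with the robot touching nothing.
It also fails if it takes over 51 s, if anything falls off the work surface, if the arm or the gripper's body presses on something with over 40 N, if the wrist force passes 120 N, or if a joint passes its speed limit or range.

### The arm

A 6-joint arm with a two-finger parallel gripper is mounted at the origin on a cart in front of the work surface, level with it; the furniture and walls round the work are solid. World frame = base frame: x ahead of the robot, y to its left, z up, the work surface at z = 0. Lengths are in m, angles in rad, forces in N, time in s.
With the tool pointing down it reaches from about 0.3 to 0.775 m from the base axis. Payload 14.6 kg.
Tool frame: the origin (TCP) lies on the centre line of the jaws, within the pads' length; the fingertips stand 19 mm ahead of it and the grasp point (between the pads) is the TCP; z points along the fingers, y is the direction in which the jaws open and shut (so a half turn about z gives the same grasp; the last joint's range is limited). The gripper opens to 94 mm and grips with 3 to 60 N. Pads are 16 mm wide; open, the fingers measure 119 mm over their backs; the gripper's body (75 mm by 177 mm) begins 78 mm behind the grasp point.
Start: joints at [-1.25, 0.3, 1.521, -0, 1.321, -0.067], TCP at [0.208, -0.509, 0.224] pointing down, gripper open.
Joint ranges: [-3.03, 3.03], [-0.79, 2.21], [0.23, 2.52], [-1.04, 4.18], [0, 3.07], [-2.55, 2.55]. Speed limits (rad/s): [2.22, 2.22, 2.57, 3.14, 3.14, 3.14].

### API

Orientations are given as [roll, pitch, yaw] about the fixed x, y, z axes, in that order (R = Rz(yaw) Ry(pitch) Rx(roll)).
In Python, from station import ctrl gives the robot as it stands. The module is installed in compiled form; this text tells all that it offers.
- The arm moves only by the shell command python3 -m creep 'ROWS' [FORCE]. ROWS is a JSON object of lists of equal length, an entry for each row: "translation": the shift along the world's x, y, z in mm, a list of three; "yaw": the turn about the world's z in rad; "gripper": the closure in counts, from 0 (fully open) to 255 (shut). A call has 1 to 5 rows; each row is the pose to reach, as a shift and turn from the pose measured when the call began; what a row does not reach only later rows make up. A row lasts 1/12 s, in which the tool goes at most 41.7 mm and 7.16 degrees, less where a joint would pass 70% of its speed; a pose out of reach is approached as far as the arm can. A call with a gripper value outside its range is refused whole. The fingers move at their own pace and stop on an object; FORCE is the grip in N (left out, the last holds). Time passes only in rows, so rows that repeat a pose let the fingers close. It gives the time, the measured TCP pose, the force and the opening at its end, in the units of the state.
- ctrl.get_obs(): the state, without advancing time (a new reading comes with each control period).
- ctrl.camera(name): name is "scene" or "top" or "wrist"; returns a dict with "pixels" (420x560x3 uint8, red, green, blue), "depth" (420x560 float32, m along the optical axis (not along the pixel's ray), 0 where there is no reading), "fx", "fy", "cx", "cy" (pixels), "R" (3x3) and "t" (3): a world point X has camera coordinates R X + t; the wrist camera has in their place "tool_from_camera" (4x4, takes a point from camera to tool coordinates, whose origin is the TCP and whose axes are the flange's). Camera axes: x right, y down, z forward; pixel columns grow to the right and rows downward; lengths in m; the calibration is good to about 2 mm. A picture is of the moment at which its call begins: read the wrist's pose just before it.
- ctrl.hand_in(): hands the job in, once; it reports no verdict.
The state is a dict: "time_s": time; "qpos": joint angles; "joint_vel": joint speeds; "tau": joint torques, N m; "ee_pos": TCP position; "eef_rot": TCP orientation; "force": force on the tool from outside, world axes, zero at the start; "moment": the same for the moment, N m; "grip_width": finger opening in m.
Only numpy, scipy, OpenCV 4.12 (cv2) and the standard library are available. Lean on these libraries where they do the work, as an engineer would, in place of code of your own. Each camera call takes 0.05 s, during which the arm holds its last target. There are 200 camera calls.

## Working session

There is one attempt and no reset: what is moved stays moved. The work goes in short steps, Python scripts to look and compute and a shell command to move; the robot and the scene stay as the last step left them, time stands still between calls to the robot, and variables do not carry over. Pictures are saved under pics/ and viewed, about 8 in all and at most 12, crops included, and the job is handed in when it is done.

```bash
mkdir -p pics; cat > h.py <<'E'
import numpy as np, cv2
from station import ctrl
from scipy.spatial.transform import Rotation as Ro
def snap(n):
    o=ctrl.get_obs(); c=ctrl.camera(n)
    if 'R' not in c:
        T=np.eye(4);T[:3,:3]=Ro.from_euler('xyz',o['eef_rot']).as_matrix();T[:3,3]=o['ee_pos']
        W=np.linalg.inv(T@np.array(c['tool_from_camera'])); c['R']=W[:3,:3];c['t']=W[:3,3]
    c['R']=np.array(c['R']);c['t']=np.array(c['t']).reshape(3)
    return c
def save(c,f,box=None,s=1):
    p=c['pixels'][...,::-1]
    if box: p=p[box[1]:box[3],box[0]:box[2]]
    cv2.imwrite('pics/'+f,cv2.resize(p,None,fx=s,fy=s,interpolation=cv2.INTER_CUBIC))
def plane(c,uv,z):
    uv=np.atleast_2d(uv).astype(float)
    d=np.c_[(uv[:,0]-c['cx'])/c['fx'],(uv[:,1]-c['cy'])/c['fy'],np.ones(len(uv))]@c['R']
    C=-c['R'].T@c['t']; k=(z-C[2])/d[:,2]
    return C+d*k[:,None]
def dep(c):
    v,u=np.mgrid[:420,:560]; D=c['depth']
    P=np.stack([(u-c['cx'])/c['fx']*D,(v-c['cy'])/c['fy']*D,D],-1)
    return (P-c['t'])@c['R']
def proj(c,X):
    q=np.atleast_2d(X)@c['R'].T+c['t']; return np.c_[q[:,0]/q[:,2]*c['fx']+c['cx'],q[:,1]/q[:,2]*c['fy']+c['cy']]
E
python3 - <<'E'
from h import *
import pickle
for n in('top','scene'):
    c=snap(n); save(c,n+'0.png',s=1.42); pickle.dump(c,open(n+'0.pkl','wb')); print(n,-c['R'].T@c['t'])
print(ctrl.get_obs())
E
```

```text
top [0.37329179 0.01263935 1.29896169]
scene [-0.09419641  0.99321394  0.60791256]
{'time_s': 0.1, 'qpos': array([-1.24963207e+00,  3.00442484e-01,  1.52153122e+00, -1.08226223e-05,
        1.32068655e+00, -6.65843522e-02]), 'joint_vel': array([ 0.00169307, -0.00138346, -0.00201594, -0.00027063,  0.00178755,
        0.00083436]), 'tau': array([ 7.22872355e-04, -5.32644939e+01, -3.53285444e+01,  7.08612800e-02,
        2.34605034e-02, -7.09944948e-05]), 'ee_pos': array([ 0.20789164, -0.50896097,  0.2239231 ]), 'eef_rot': array([-3.14052672e+00, -6.05732229e-05,  3.87751264e-01]), 'force': array([ 0.15688952, -0.46399834,  0.91527178]), 'moment': array([0.00135333, 0.0066111 , 0.00544555]), 'grip_width': 0.09402924582554385}
```

View pics/top0.png

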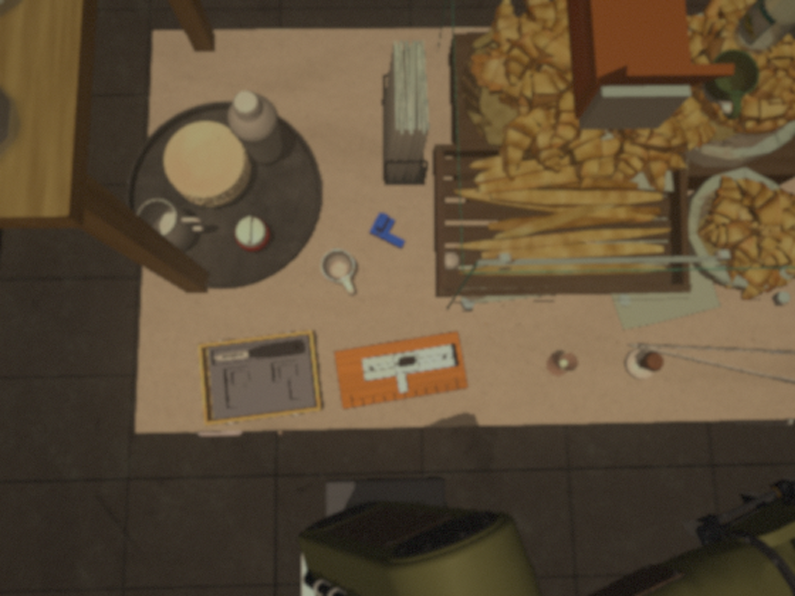

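View pics/scene0.png

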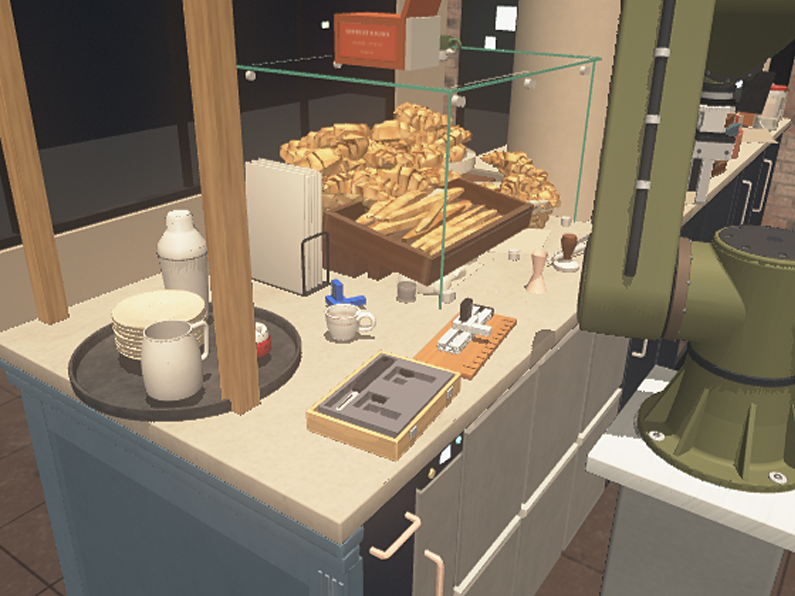

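Top view: guide at about (400,370), open end on the left (362,368), black cap on the right (458,355), fin at (406,360), arm toward the robot. The case is at (262,377) with L-cutouts at (235,385) and (288,378) and the peeler at the back (260,352). 
What could be taken for the stop: the stop on the track (406,360) and the blue look-alike (385,230), so I choose the one on the track. For the cutout: left L (235,385) and right twin L (288,378). +y is left, so home should be the left one.

```bash
python3 - <<'E'
from h import *
import pickle
c=pickle.load(open('top0.pkl','rb')); s=pickle.load(open('scene0.pkl','rb'))
save(c,'crop1.png',(135,225,335,305),4)
hsv=cv2.cvtColor(c['pixels'],cv2.COLOR_RGB2HSV)
def comp(m,box,z,name):
    mm=np.zeros_like(m);mm[box[1]:box[3],box[0]:box[2]]=m[box[1]:box[3],box[0]:box[2]]
    cs,_=cv2.findContours(mm,cv2.RETR_EXTERNAL,cv2.CHAIN_APPROX_NONE);k=max(cs,key=cv2.contourArea)[:,0]
    P=plane(c,k,z)[:,:2]; (ctr,wh,a)=cv2.minAreaRect((P*1000).astype(np.float32)); print(name,np.round(ctr,1),np.round(wh,1),round(a,2))
for h in((237,258),(300,270),(330,245)):print(h,hsv[h[1],h[0]])
for h in((144,270),(225,262),(180,236),(165,280)):print('case',h,hsv[h[1],h[0]])
or_=cv2.inRange(hsv,(5,150,60),(14,255,255));comp(cv2.morphologyEx(or_,cv2.MORPH_CLOSE,np.ones((9,9))),(228,225,335,295),.012,'board')
P=dep(c); H=(P[...,2]>.024)&(P[...,2]<.08)
comp((H*255).astype(np.uint8),(135,225,232,305),.034,'case')
comp(((P[...,2]>.02)*255).astype(np.uint8),(232,228,335,295),.028,'track+stop')
comp(((P[...,2]>.06)*255).astype(np.uint8),(232,228,335,295),.078,'fin')
for n,b,z in(('cup',(215,165,265,215),.02),('jig',(375,235,420,275),.02)):
    comp(((P[...,2]>z)*255).astype(np.uint8),b,.054,n)
E
```

```text
(237, 258) [ 14 160 155]
(300, 270) [ 13 181 158]
(330, 245) [ 16  97 152]
case (144, 270) [ 19 142 108]
case (225, 262) [ 16  99 126]
case (180, 236) [ 17 104 149]
case (165, 280) [ 16  58 110]
board [450.6 -29.3] [106.6 237.1] 8.43
case [438.9 231.3] [154.4 214.5] 6.19
track+stop [446.4 -50.4] [ 73.1 177.6] 8.86
fin [459.9 -39.4] [14.6 29.4] 8.37
cup [629.1  85.2] [88.4 61.6] 1.97
jig [ 453.6 -332.4] [45.3 33.8] 88.95
```

View pics/crop1.png

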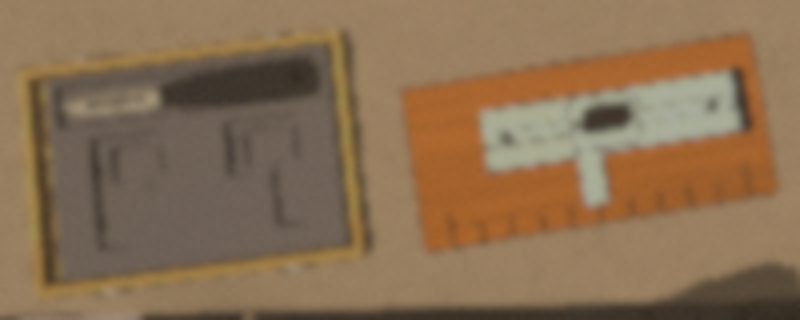

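The crop shows the stop at crop (605,118) and its arm at (595,175), pointing toward the robot on the +y side. The left cutout (100,190) has that same orientation and the right one is its mirror, so home is the left one. A dark gap at the insert's +y end suggests the insert is shifted toward -y. The sizes agree with the description: board 107x237 mm, case 154x214 mm, fin 14.6x29.4 mm. Next I move above the fin.

```bash

python3 -m creep '{"translation":[[17,31,-1],[34,62,-2],[50,94,-4],[67,125,-6],[84,156,-8]],"yaw":[0.089,0.178,0.267,0.356,0.444],"gripper":[0,0,0,0,0]}' 
python3 -m creep '{"translation":[[17,31,-1],[34,62,-2],[50,94,-4],[67,125,-6],[84,156,-8]],"yaw":[0.089,0.178,0.267,0.356,0.444],"gripper":[40,80,110,110,110]}' 
python3 -m creep '{"translation":[[17,31,-1],[34,62,-2],[50,94,-4],[67,125,-6],[84,156,-8]],"yaw":[0.089,0.178,0.267,0.356,0.444],"gripper":[110,110,110,110,110]}' 
python3 -m creep '{"translation":[[0,0,0],[0,0,0]],"yaw":[0,0],"gripper":[110,110]}' 
python3 - <<'E'
from h import *
o=ctrl.get_obs();print(o['ee_pos'],o['eef_rot'],o['qpos'],o['time_s'],o['grip_width'])
c=snap('wrist');save(c,'w1.png',s=1.42)
print(-c['R'].T@c['t'],c['R'])
P=dep(c);m=((P[...,2]>.06)&(P[...,2]<.09)).astype(np.uint8)*255
cs,_=cv2.findContours(m,cv2.RETR_EXTERNAL,cv2.CHAIN_APPROX_NONE)
for k in sorted(cs,key=cv2.contourArea)[-4:]:
    Q=P[k[:,0,1],k[:,0,0]];print(k[:,0].mean(0),cv2.minAreaRect((plane(c,k[:,0],.078)[:,:2]*1000).astype(np.float32)),Q[:,2].max())
E
```

```text
time_s: 0.52
ee_pos: [0.2922, -0.3513, 0.2156]
eef_rot: [-3.14, -0.0, 0.836]
force: [0.0, -0.4, -0.6]
grip_width: 0.0938
time_s: 0.93
ee_pos: [0.3765, -0.1936, 0.2075]
eef_rot: [-3.14, -0.0, 1.284]
force: [0.2, -0.5, 0.7]
grip_width: 0.0643
time_s: 1.35
ee_pos: [0.4609, -0.0357, 0.1994]
eef_rot: [-3.14, -0.0, 1.733]
force: [0.4, -0.5, 0.4]
grip_width: 0.0535
time_s: 1.52
ee_pos: [0.461, -0.0345, 0.1988]
eef_rot: [-3.139, -0.001, 1.735]
force: [-0.9, 0.0, 0.1]
grip_width: 0.0536
[ 0.46104944 -0.03445988  0.19884106] [-3.13902761e+00 -5.21857568e-04  1.73545211e+00] [-1.53682049e-01  1.29917619e-01  1.78960621e+00 -3.26559594e-04
  1.22466835e+00 -3.18227315e-01] 1.5167 0.05358095488942726
[0.44999782 0.03734429 0.35872757] [[ 0.98647295  0.16388844 -0.00342134]
 [ 0.15944554 -0.95446686  0.25213117]
 [ 0.03805583 -0.2492661  -0.96768702]]
[385.6031746  287.95238095] ((573.9984741210938, -94.51937866210938), (23.546932220458984, 12.67935848236084), 65.8191146850586) 0.07740122060501654
[510.71428571 309.75      ] ((702.6334228515625, -96.69703674316406), (7.537922382354736, 43.696712493896484), 86.11429595947266) 0.08995197537723831
[512.45454545 370.21590909] ((730.4354858398438, -167.01870727539062), (11.119060516357422, 50.320613861083984), 9.461095809936523) 0.08942394479753964
[279.61797753 213.25842697] ((460.4395446777344, -35.76192855834961), (14.621207237243652, 32.43827819824219), 9.033048629760742) 0.07827651113038718
```

View pics/w1.png

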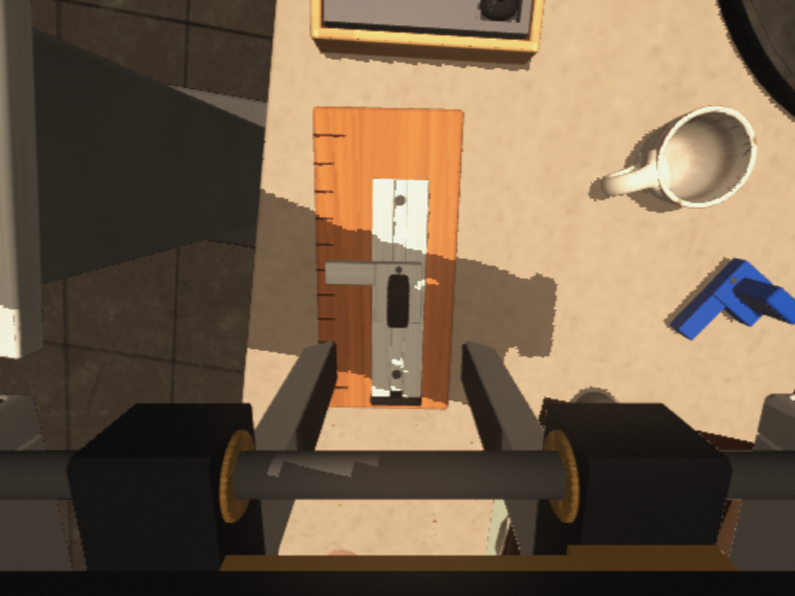

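The wrist view shows the fin at (398,300) between the open fingers, with the stop captive in the track, the open end at (400,180), and the case ahead. Next I refine the board yaw and survey the case from above.

```bash
cat > m.py <<'E'
from h import *
def rect(c,m,z):
    cs,_=cv2.findContours(m,cv2.RETR_EXTERNAL,cv2.CHAIN_APPROX_NONE);k=max(cs,key=cv2.contourArea)[:,0]
    return k,cv2.minAreaRect((plane(c,k,z)[:,:2]*1000).astype(np.float32))
E
python3 - <<'E'
from m import *
c=snap('wrist');hsv=cv2.cvtColor(c['pixels'],cv2.COLOR_RGB2HSV)
# board right (+x) edge and left edge, rows 80..235
for side in(0,1):
    pts=[]
    for v in range(80,240,3):
        u=np.where((hsv[v,215:335,0]<14)&(hsv[v,215:335,1]>140))[0]+215
        if len(u): pts.append((u[-1]+1 if side else u[0],v))
    X=plane(c,np.array(pts),.012)
    vx,vy,x0,y0=cv2.fitLine(X[:,:2].astype(np.float32),cv2.DIST_HUBER,0,.001,.001).ravel()
    print('edge',np.degrees(np.arctan2(-vx*np.sign(vy),abs(vy))),x0,y0)
E
python3 -m creep '{"translation":[[-4,25,0],[-8,50,0],[-12,75,0],[-16,100,0],[-20,115,0]],"yaw":[0,0,0,0,-0.05],"gripper":[110,110,110,110,110]}' 
python3 -m creep '{"translation":[[0,0,0],[0,0,0]],"yaw":[0,0],"gripper":[110,110]}' 
python3 - <<'E'
from m import *
import pickle
o=ctrl.get_obs();print(o['ee_pos'],o['eef_rot'],o['force'])
c=snap('wrist');save(c,'w2.png',s=1.42);pickle.dump(c,open('w2.pkl','wb'))
E
```

```text
edge 8.249787 0.39179748 -0.006246118
edge 8.207331 0.49881655 0.011303754
time_s: 2.03
ee_pos: [0.4401, 0.0792, 0.1994]
eef_rot: [-3.14, -0.0, 1.68]
force: [0.2, -0.5, 0.2]
grip_width: 0.0536
time_s: 2.2
ee_pos: [0.44, 0.0784, 0.1995]
eef_rot: [-3.14, -0.0, 1.68]
force: [0.2, 1.2, -0.4]
grip_width: 0.0532
[0.43997284 0.07843805 0.19954357] [-3.14008370e+00 -1.06074996e-04  1.67992690e+00] [ 0.21414761  1.15422632 -0.44607537]
```

View pics/w2.png

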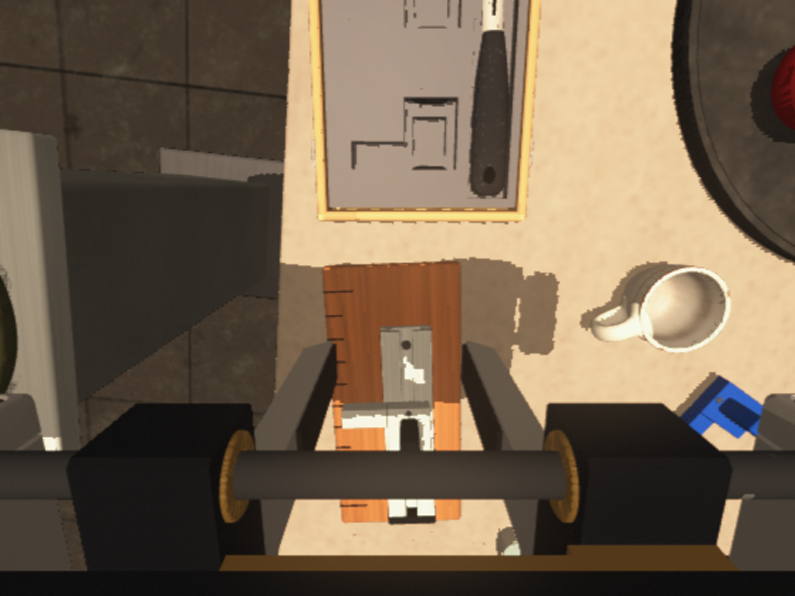

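This view shows the twin cutout at (430,135), mirrored, and the near end of the insert with a thin gap at (420,210). Home is out of the top of the frame, so I move on a little.

```bash

python3 -m creep '{"translation":[[0,22,2],[0,44,4],[0,66,6],[0,88,8],[0,95,10]],"yaw":[0,0,0,0,0],"gripper":[110,110,110,110,110]}' 
python3 -m creep '{"translation":[[0,0,0],[0,0,0]],"yaw":[0,0],"gripper":[110,110]}' 
python3 - <<'E'
from m import *
import pickle
c=snap('wrist');save(c,'w3.png',(190,0,400,240),2.5);pickle.dump(c,open('w3.pkl','wb'))
E
```

```text
time_s: 2.67
ee_pos: [0.4405, 0.1736, 0.2096]
eef_rot: [-3.14, -0.0, 1.68]
force: [0.8, -0.2, -0.6]
grip_width: 0.0534
time_s: 2.83
ee_pos: [0.4408, 0.1725, 0.2095]
eef_rot: [-3.14, 0.0, 1.68]
force: [0.0, -0.7, -0.7]
grip_width: 0.0532
```

View pics/w3.png

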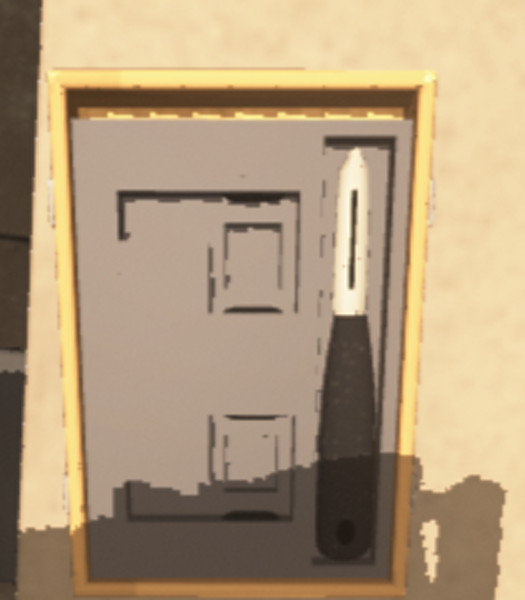

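The crop shows home as an L: block right edge u≈299, top edge v≈191, left edge u≈209, bottom v≈312, and arm end u≈118, v≈191. The case's outer corners are at (48,72), (437,72), (408,597) and (75,597). The wide gap at the insert's +y end confirms that it is shifted toward -y.

```bash
python3 - <<'E'
from h import *
import pickle
c=pickle.load(open('w3.pkl','rb'))
f=lambda L,z:plane(c,np.array(L)/2.5+[190,0],z)*1000
co=f([(48,72),(437,72),(408,597),(75,597)],.034);print(co.round(1))
r=cv2.minAreaRect(co[:,:2].astype(np.float32));print(r)
ins=f([(70,120),(412,122),(88,581),(393,581)],.035);L=f([(299,191),(118,191),(299,312),(209,312),(210,245)],.035)
P=dep(c)
for a in(0,6.0,6.2,6.4):
  t=np.radians(a);M=np.array([[np.cos(t),-np.sin(t)],[np.sin(t),np.cos(t)]])
  ctr=co[:,:2].mean(0);g=lambda X:((X[:,:2]-ctr)@M).round(1).tolist()
  print(a,ctr,'\ncase',g(co),'\nins',g(ins),'\nL',g(L)) if a else 0
# edge line fits: right/left outer edges of case via saturation
hsv=cv2.cvtColor(c['pixels'],cv2.COLOR_RGB2HSV)
m=cv2.inRange(hsv,(14,120,100),(26,255,255))
for side in(0,1):
  p=[]
  for v in range(34,170,2):
    u=np.where(m[v,200:380])[0]+200
    if len(u):p.append((u[-1]+1 if side else u[0],v))
  X=plane(c,np.array(p),.034)[:,:2]
  vx,vy,x0,y0=cv2.fitLine(X.astype(np.float32),cv2.DIST_HUBER,0,.001,.001).ravel();print(side,np.degrees(np.arctan(-vx/vy)),x0,y0)
g=cv2.cvtColor(c['pixels'],cv2.COLOR_RGB2GRAY);pts=[]
for u in range(240,305,2):
  v=np.arange(68,86);d=np.diff(g[68:86,u].astype(int));pts.append((u,68.5+d.argmin()))
X=plane(c,np.array(pts)+[0,.5],.035)[:,:2];vx,vy,x0,y0=cv2.fitLine(X.astype(np.float32),cv2.DIST_HUBER,0,.001,.001).ravel();print('topedge',np.degrees(np.arctan(vy/vx)),x0,y0)
E
```

```text
[[354.8 330.5  34. ]
 [502.4 346.6  34. ]
 [526.6 136.4  34. ]
 [377.8 120.   34. ]]
((440.58587646484375, 233.4395751953125), (149.69683837890625, 211.82162475585938), 6.2879157066345215)
6.0 [440.37419036 233.36025994] 
case [[-75.0, 105.6], [73.5, 106.1], [75.6, -105.5], [-74.1, -106.2]] 
ins [[-67.2, 88.7], [64.8, 88.5], [-67.8, -98.3], [68.2, -97.6]] 
L [[21.9, 63.6], [-49.4, 63.3], [23.2, 17.7], [-13.6, 17.5], [-13.2, 43.4]]
6.2 [440.37419036 233.36025994] 
case [[-74.6, 105.9], [73.9, 105.9], [75.2, -105.7], [-74.5, -106.0]] 
ins [[-66.9, 89.0], [65.2, 88.3], [-68.1, -98.1], [67.9, -97.9]] 
L [[22.1, 63.5], [-49.2, 63.5], [23.2, 17.6], [-13.5, 17.6], [-13.0, 43.4]]
6.4 [440.37419036 233.36025994] 
case [[-74.2, 106.1], [74.2, 105.6], [74.9, -106.0], [-74.8, -105.7]] 
ins [[-66.5, 89.2], [65.5, 88.0], [-68.4, -97.8], [67.5, -98.1]] 
L [[22.4, 63.4], [-49.0, 63.7], [23.3, 17.5], [-13.5, 17.6], [-12.9, 43.5]]
0 6.380644 0.36565733 0.26299784
1 6.737965 0.5102045 0.26693907
topedge 6.2189174 0.41729778 0.29510564
```

Home lands at world (441, 274) mm. Two estimates agree within 0.3 mm: block edges 45.9 mm apart against the nominal 46.4, and centre x +4.8 against +5. Case yaw is about 6.3° and the insert shift about -3.5 to -4.5 mm. Now the grasp, at z = 66 so the tips stay clear of the plate.

```bash

python3 -m creep '{"translation":[[4,-40,0],[8,-80,0],[12,-120,0],[16,-160,-10],[20,-190,-30]],"yaw":[0.01,0.02,0.034,0.034,0.034],"gripper":[110,110,110,110,110]}' 
python3 -m creep '{"translation":[[0,-10,-25],[0,-20,-50],[0,-20,-60],[0,-20,-60]],"yaw":[0,0,0,0],"gripper":[110,110,110,110]}' 
```

```text
time_s: 3.3
ee_pos: [0.4611, -0.0216, 0.1809]
eef_rot: [3.139, 0.001, 1.711]
force: [1.9, 1.1, 0.6]
grip_width: 0.0534
time_s: 3.63
ee_pos: [0.4598, -0.0424, 0.1191]
eef_rot: [-3.14, 0.0, 1.709]
force: [0.2, 0.0, -0.6]
grip_width: 0.0534
```

```bash

python3 -m creep '{"translation":[[1,5,-20],[1,5,-40],[1,5,-53],[1,5,-53],[1,5,-53]],"yaw":[0.005,0.005,0.005,0.005,0.005],"gripper":[110,110,110,110,110]}' 
python3 -m creep '{"translation":[[0,0,0],[0,0,0],[0,0,0],[0,0,0],[0,0,0]],"yaw":[0,0,0,0,0],"gripper":[140,170,200,230,255]}' 20
python3 -m creep '{"translation":[[0,0,0],[0,0,0],[0,0,0],[0,0,0],[0,0,0]],"yaw":[0,0,0,0,0],"gripper":[255,255,255,255,255]}' 40
```

```text
time_s: 4.05
ee_pos: [0.4612, -0.0371, 0.0671]
eef_rot: [-3.14, 0.0, 1.715]
force: [-0.3, -0.2, 0.6]
grip_width: 0.0537
time_s: 4.47
ee_pos: [0.4613, -0.0371, 0.0675]
eef_rot: [-3.141, 0.001, 1.715]
force: [-0.0, -0.8, -0.3]
grip_width: 0.0236
time_s: 4.88
ee_pos: [0.4614, -0.0371, 0.0677]
eef_rot: [-3.141, 0.001, 1.715]
force: [-2.0, 0.2, 5.2]
grip_width: 0.0139
```

Gripped at 13.9 mm. Now I slide along (-0.143, 0.990) for 105 mm.

```bash

python3 -m creep '{"translation":[[-1.1,8,0],[-2.3,16,0],[-3.4,24,0],[-4.6,32,0],[-5,35,0]],"yaw":[0,0,0,0,0],"gripper":[255,255,255,255,255]}' 
```

```text
time_s: 5.3
ee_pos: [0.4562, -0.0008, 0.0677]
eef_rot: [-3.141, 0.001, 1.716]
force: [0.1, -1.7, 1.5]
grip_width: 0.0136
```

```bash

python3 -m creep '{"translation":[[-1.1,8,0],[-2.3,16,0],[-3.4,24,0],[-4.6,32,0],[-5,35,0]],"yaw":[0,0,0,0,0],"gripper":[255,255,255,255,255]}' 
python3 -m creep '{"translation":[[-1.1,8,0],[-2.3,16,0],[-3.4,24,0],[-4.6,32,0],[-5,35,0]],"yaw":[0,0,0,0,0],"gripper":[255,255,255,255,255]}' 
python3 -m creep '{"translation":[[0,0,0],[0,0,0]],"yaw":[0,0],"gripper":[255,255]}'
python3 - <<'E'
from h import *
c=snap('wrist');save(c,'w4.png',s=1.42)
E
```

```text
time_s: 5.72
ee_pos: [0.451, 0.0353, 0.0677]
eef_rot: [-3.141, 0.0, 1.717]
force: [0.8, -1.5, 2.0]
grip_width: 0.014
time_s: 6.13
ee_pos: [0.4455, 0.0715, 0.0674]
eef_rot: [-3.14, 0.0, 1.717]
force: [-0.2, 0.5, -0.9]
grip_width: 0.0137
time_s: 6.3
ee_pos: [0.4452, 0.0718, 0.0672]
eef_rot: [-3.14, -0.0, 1.718]
force: [-0.7, -0.2, -1.9]
grip_width: 0.0134
```

View pics/w4.png

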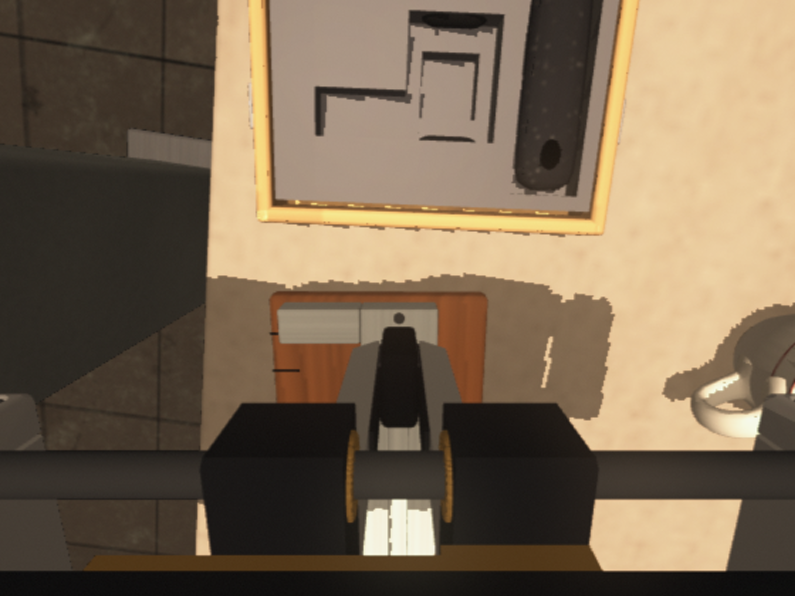

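The stop is clear of the track, with its +y edge (about v 308) near the board's end, held upright with the fin between the fingers (400,375). Now I measure the grasp offset along y and the height.

```bash

python3 -m creep '{"translation":[[0,0,20],[0,0,45],[0,0,60],[0,0,60]],"yaw":[0,0,0,0],"gripper":[255,255,255,255]}'
python3 - <<'E'
from h import *
o=ctrl.get_obs();c=snap('wrist');np.set_printoptions(precision=2,suppress=True)
p=o['ee_pos']*1000;a=o['eef_rot'][2]-np.pi/2;print(p,o['eef_rot'],o['force'])
P=dep(c)*1000
M=np.array([[np.cos(a),-np.sin(a)],[np.sin(a),np.cos(a)]])
L=P.copy();L[...,:2]=(P[...,:2]-p[:2])@M;L[...,2]-=p[2]
ok=c['depth']>0
import sys
# plate top heights, extents in tool-aligned frame
near=ok&(np.abs(L[...,0])<60)&(L[...,1]<35)&(L[...,1]>-5)&(L[...,2]<-15)&(L[...,2]>-45)
z=L[...,2][near];h,e=np.histogram(z,np.arange(-45,-14,1));print(list(zip(e,h)))
zt=e[h.argmax()]+.5
top=near&(abs(L[...,2]-zt)<1.5)
print('top z',np.median(L[...,2][top]));T=L[top];print('x',np.percentile(T[:,0],[0.5,99.5]),'y max',np.percentile(T[:,1],[97,99.5]), 'arm y',np.percentile(T[T[:,0]<-25][:,1],[1,50,99]))
# sharp edge via column gradients
pl=c['pixels'].astype(int).sum(2)
for u in range(265,300,8): print(u,[(v,round(L[v,u,1],1),round(L[v,u,2],1),pl[v,u]) for v in range(208,234,2)])
E
```

```text
time_s: 6.68
ee_pos: [0.4466, 0.0714, 0.1299]
eef_rot: [3.139, 0.0, 1.717]
force: [0.0, -0.6, -0.7]
grip_width: 0.0139
[446.64  71.37 129.89] [3.14 0.   1.72] [ 0.04 -0.59 -0.66]
[(np.int64(-45), np.int64(0)), (np.int64(-44), np.int64(0)), (np.int64(-43), np.int64(0)), (np.int64(-42), np.int64(0)), (np.int64(-41), np.int64(0)), (np.int64(-40), np.int64(0)), (np.int64(-39), np.int64(6)), (np.int64(-38), np.int64(27)), (np.int64(-37), np.int64(63)), (np.int64(-36), np.int64(22)), (np.int64(-35), np.int64(53)), (np.int64(-34), np.int64(38)), (np.int64(-33), np.int64(37)), (np.int64(-32), np.int64(61)), (np.int64(-31), np.int64(36)), (np.int64(-30), np.int64(63)), (np.int64(-29), np.int64(51)), (np.int64(-28), np.int64(227)), (np.int64(-27), np.int64(1244)), (np.int64(-26), np.int64(924)), (np.int64(-25), np.int64(84)), (np.int64(-24), np.int64(8)), (np.int64(-23), np.int64(13)), (np.int64(-22), np.int64(11)), (np.int64(-21), np.int64(9)), (np.int64(-20), np.int64(18)), (np.int64(-19), np.int64(17)), (np.int64(-18), np.int64(20)), (np.int64(-17), np.int64(26)), (np.int64(-16), np.int64(2
[... 3251 characters left out ...]
p.float64(2.5), np.float64(-118.0), np.int64(252)), (212, np.float64(0.6), np.float64(-118.0), np.int64(257)), (214, np.float64(21.1), np.float64(-34.2), np.int64(267)), (216, np.float64(21.0), np.float64(-29.6), np.int64(278)), (218, np.float64(20.4), np.float64(-27.1), np.int64(389)), (220, np.float64(19.6), np.float64(-25.6), np.int64(419)), (222, np.float64(18.2), np.float64(-25.9), np.int64(422)), (224, np.float64(16.8), np.float64(-26.2), np.int64(422)), (226, np.float64(15.5), np.float64(-26.3), np.int64(418)), (228, np.float64(14.4), np.float64(-25.7), np.int64(418)), (230, np.float64(12.8), np.float64(-26.6), np.int64(420)), (232, np.float64(11.7), np.float64(-26.2), np.int64(418))]
```

The grasp offset is stop origin ≈ tool y -0.7 mm, x 0, and 40 mm below the TCP, so seated TCP z ≈ 61. I move to just before home and re-measure the cutout up close.

```bash

python3 -m creep '{"translation":[[0,25,-5],[0,50,-10],[1,75,-15],[2,95,-20],[2,95,-20]],"yaw":[-0.01,-0.02,-0.036,-0.036,-0.036],"gripper":[255,255,255,255,255]}'
python3 -m creep '{"translation":[[0,0,0],[0,0,0]],"yaw":[0,0],"gripper":[255,255]}'
python3 - <<'E'
from h import *
import pickle
o=ctrl.get_obs();c=snap('wrist');pickle.dump((o,c),open('w5.pkl','wb'));print(o['ee_pos'],o['eef_rot'])
save(c,'w5.png',(180,0,440,240),2.5)
E
```

```text
time_s: 7.15
ee_pos: [0.4469, 0.1684, 0.1056]
eef_rot: [-3.139, 0.0, 1.683]
force: [0.4, -0.3, -2.2]
grip_width: 0.0135
time_s: 7.32
ee_pos: [0.4463, 0.168, 0.1043]
eef_rot: [-3.137, 0.001, 1.683]
force: [-0.5, -0.1, -1.7]
grip_width: 0.0134
[0.4462702  0.16800481 0.10433377] [-3.13699311e+00  6.83455075e-04  1.68299884e+00]
```

View pics/w5.png

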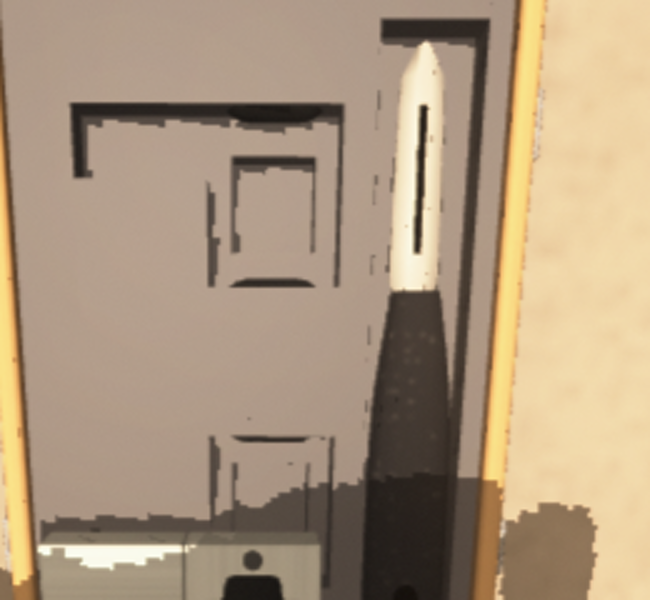

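The crop shows home with its top edge at v≈102 (u 71 to 345), bottom at v≈287, right edge from (345,103) to (339,287), and block left edge at u≈208. The held stop is at the bottom with its front edge at v≈543.

```bash
python3 - <<'E'
from h import *
import pickle
np.set_printoptions(precision=2,suppress=True)
o,c=pickle.load(open('w5.pkl','rb'));p=o['ee_pos']*1000
f=lambda L,z:plane(c,np.array(L)/2.5+[180,0],z)[:,:2]*1000
E=f([(71,102),(345,103),(339,287),(208,287),(208,180),(74,178)],.035)
t=np.arctan2(E[1,1]-E[0,1],E[1,0]-E[0,0]);print('yaw top edge',np.degrees(t),'right edge',np.degrees(np.arctan2(-(E[1,0]-E[2,0]),E[1,1]-E[2,1])))
for a in (6.1,6.3,6.5):
  a=np.radians(a);M=np.array([[np.cos(a),-np.sin(a)],[np.sin(a),np.cos(a)]])
  G=E@M; y=(G[0,1]+G[1,1]+G[2,1]+G[3,1])/4; x=(G[1,0]+G[2,0]+G[3,0]+G[4,0])/4
  print('L',(G-[x,y]).tolist(),'home',M@[x,y])
# stop, top plate at z=TCP-26
a=o['eef_rot'][2]-np.pi/2;M=np.array([[np.cos(a),-np.sin(a)],[np.sin(a),np.cos(a)]])
print('stop',(f([(39,545),(188,545),(320,543)],p[2]/1000-.0262)-p[:2])@M)
# subpixel edges
g=cv2.cvtColor(c['pixels'],cv2.COLOR_RGB2GRAY).astype(int)
def ed(us,r,s):
  pts=[(u,r[0]+np.argmax(s*np.diff(g[r[0]:r[1],u]))+.5) for u in us];X=plane(c,pts,.035)[:,:2]*1000
  vx,vy,x0,y0=cv2.fitLine(X.astype(np.float32),cv2.DIST_HUBER,0,.01,.01).ravel();return np.degrees(np.arctan(vy/vx)),x0,y0
print('top',ed(range(214,270,3),(34,48),-1),'bottom nub',ed(range(276,302,3),(108,120),1))
E
```

```text
yaw top edge 6.161336399889604 right edge 6.079128312811403
L [[-53.960179286379116, 23.121837480054495], [18.15773304125497, 23.199041330619195], [18.140881473373952, -23.060931154069493], [-18.26466961837997, -23.259947656604197], [-18.03394489624901, 4.282390641368153], [-54.1230415499972, 4.607067384298887]] home [440.52 274.25]
L [[-53.862699782336506, 23.27870129987039], [18.255042670026512, 23.10416618735337], [18.076713766389105, -23.15546564280305], [-18.32931022752547, -23.227401844420683], [-18.002446208890092, 4.313963276623667], [-54.09018966217923, 4.764612497821133]] home [440.5  274.28]
L [[-53.76456397829514, 23.43528147605724], [18.352129866863947, 23.00900952711379], [18.01232580035156, -23.249717989495196], [-18.393727499810268, -23.194573013675836], [-17.970728167405355, 4.3454833475980195], [-54.056678702470094, 4.92209955604369]] home [440.48 274.31]
stop [[-52.04  20.61]
 [-15.45  20.66]
 [ 16.89  21.22]]
top (np.float32(6.3501225), np.float32(404.3604), np.float32(293.90707)) bottom nub (np.float32(6.4122815), np.float32(441.93832), np.float32(251.30441))
```

The cutout matches nominal (46.3 x 36.4 mm), putting home at (440.5, 274.3) with yaw 6.25°. With the grasp offset, the TCP target is (440.1, 275.1) and yaw 1.680.

```bash

python3 -m creep '{"translation":[[-2,30,0],[-4,60,0],[-6,90,0],[-6.2,107,0],[-6.2,107,0]],"yaw":[0,0,-0.003,-0.003,-0.003],"gripper":[255,255,255,255,255]}'
python3 -m creep '{"translation":[[0,0,-6],[0,0,-12],[0,0,-16],[0,0,-16]],"yaw":[0,0,0,0],"gripper":[255,255,255,255]}'
python3 -c "
from h import *
o=ctrl.get_obs();print(o['ee_pos'],o['eef_rot'],o['force'])"
```

```text
time_s: 7.78
ee_pos: [0.4403, 0.2765, 0.1047]
eef_rot: [-3.138, 0.0, 1.681]
force: [0.4, -0.2, -1.7]
grip_width: 0.0137
time_s: 8.12
ee_pos: [0.44, 0.2753, 0.0875]
eef_rot: [-3.136, 0.001, 1.68]
force: [-0.1, 0.2, -2.3]
grip_width: 0.0136
[0.44001156 0.27531129 0.08751373] [-3.13644990e+00  8.80825894e-04  1.67962320e+00] [-0.0876874   0.18556739 -2.25772027]
```

```bash

python3 -m creep '{"translation":[[0,0,-3],[0,0,-6],[0,0,-9],[0,0,-11],[0,0,-11]],"yaw":[0,0,0,0,0],"gripper":[255,255,255,255,255]}' 60
python3 -m creep '{"translation":[[0,0,-1],[0,0,-2],[0,0,-3],[0,0,-4],[0,0,-4]],"yaw":[0,0,0,0,0],"gripper":[255,255,255,255,255]}' 
python3 -c "
from h import *
o=ctrl.get_obs();print(o['ee_pos'],o['eef_rot'],o['force'],o['moment'])"
```

```text
time_s: 8.53
ee_pos: [0.4399, 0.2751, 0.0761]
eef_rot: [-3.136, 0.001, 1.68]
force: [-1.1, 0.5, -1.5]
grip_width: 0.0138
time_s: 8.95
ee_pos: [0.4398, 0.2752, 0.0719]
eef_rot: [-3.136, 0.001, 1.68]
force: [-0.0, -0.7, -1.0]
grip_width: 0.0133
[0.43980199 0.27515436 0.07189532] [-3.13570296e+00  1.19000023e-03  1.67958061e+00] [-0.03440064 -0.65473754 -0.95863593] [-0.02673046 -0.07915268  0.05046029]
```

It has entered freely, 3 mm in with no force. Now I push past the nubs.

```bash

python3 -m creep '{"translation":[[0,0,-1],[0,0,-2],[0,0,-3],[0,0,-4],[0,0,-5]],"yaw":[0,0,0,0,0],"gripper":[255,255,255,255,255]}' 
python3 -m creep '{"translation":[[0,0,-1],[0,0,-2],[0,0,-3],[0,0,-4],[0,0,-4]],"yaw":[0,0,0,0,0],"gripper":[255,255,255,255,255]}' 
```

```text
time_s: 9.37
ee_pos: [0.4405, 0.2756, 0.0685]
eef_rot: [-3.138, 0.0, 1.68]
force: [-3.7, -1.8, 16.9]
grip_width: 0.0137
time_s: 9.78
ee_pos: [0.441, 0.2757, 0.0653]
eef_rot: [-3.139, -0.0, 1.68]
force: [-0.2, -1.1, 6.4]
grip_width: 0.0135
```

```bash

python3 -m creep '{"translation":[[0,0,-1],[0,0,-2],[0,0,-3],[0,0,-4],[0,0,-5]],"yaw":[0,0,0,0,0],"gripper":[255,255,255,255,255]}' 
python3 -m creep '{"translation":[[0,0,-1],[0,0,-2],[0,0,-3]],"yaw":[0,0,0],"gripper":[255,255,255]}' 
```

```text
time_s: 10.2
ee_pos: [0.441, 0.2758, 0.0614]
eef_rot: [-3.14, -0.0, 1.68]
force: [-7.2, -4.3, 15.5]
grip_width: 0.014
time_s: 10.45
ee_pos: [0.4411, 0.2759, 0.0606]
eef_rot: [-3.14, -0.0, 1.68]
force: [-19.5, -10.8, 47.4]
grip_width: 0.0136
```

It bottomed at TCP z ≈ 60.8, as predicted, with the force rising stiffly to 47 N. I relax, release, retreat and look.

```bash

python3 -m creep '{"translation":[[0,0,0.5],[0,0,0.5],[0,0,0.5],[0,0,0.5],[0,0,0.5]],"yaw":[0,0,0,0,0],"gripper":[255,255,170,150,150]}' 
python3 -m creep '{"translation":[[0,0,0],[0,0,0],[0,0,20],[0,0,55],[0,0,90]],"yaw":[0,0,0,0,0],"gripper":[150,150,150,150,150]}' 
python3 -m creep '{"translation":[[0,-30,20],[0,-60,40],[0,-80,60],[0,-80,60],[0,-80,60]],"yaw":[0,0,0,0,0],"gripper":[150,150,150,150,150]}' 
python3 - <<'E'
from h import *
o=ctrl.get_obs();c=snap('wrist');print(o['ee_pos'],o['force'])
save(c,'w6.png',(160,0,440,280),2.1)
P=dep(c)*1000;a=np.radians(6.25);M=np.array([[np.cos(a),-np.sin(a)],[np.sin(a),np.cos(a)]])
L=P.copy();L[...,:2]=(P[...,:2]-[440.5,274.3])@M
def st(n,x0,x1,y0,y1):
    m=(c['depth']>0)&(L[...,0]>x0)&(L[...,0]<x1)&(L[...,1]>y0)&(L[...,1]<y1);print(n,m.sum(),np.median(L[...,2][m]))
st('block +y',-14,14,17,21);st('block -x',-15,-10,-18,18);st('arm',-50,-20,8,20);st('insert -y',-40,15,-36,-27);st('insert -x',-48,-22,-20,0);st('insert +y',-40,15,26,40);st('fin',-5,5,-12,12)
E
```

```text
time_s: 10.87
ee_pos: [0.4412, 0.276, 0.061]
eef_rot: [-3.14, -0.0, 1.68]
force: [0.3, 0.3, 0.1]
grip_width: 0.0301
time_s: 11.28
ee_pos: [0.4406, 0.2756, 0.1514]
eef_rot: [-3.138, 0.001, 1.68]
force: [0.0, 0.3, 0.8]
grip_width: 0.0386
time_s: 11.7
ee_pos: [0.441, 0.1953, 0.2122]
eef_rot: [-3.14, -0.0, 1.678]
force: [-0.0, 0.8, -1.1]
grip_width: 0.0387
[0.44104052 0.19526318 0.21217971] [-0.01700851  0.80333649 -1.07741402]
block +y 111 35.40494888131788
block -x 171 35.40572226771258
arm 379 35.552942381695395
insert -y 447 34.60271355795701
insert -x 497 34.650719833520135
insert +y 818 34.60579532216833
fin 307 71.44429464782573
```

View pics/w6.png

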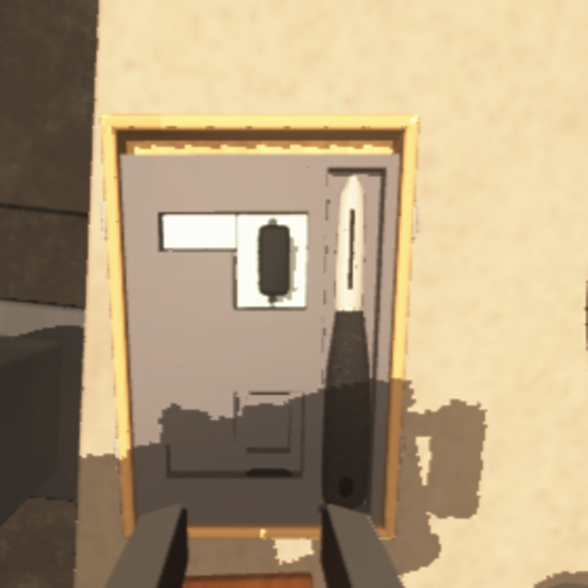

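The L stop fills its own cutout, upright, with the fin at crop (273,260), and the twin is empty. Depth reads the plate 0.8 mm above the insert, evenly on block and arm. That could be depth bias, but I'll press once more on the fin's top with shut fingers to be sure.

```bash

python3 -m creep '{"translation":[[0,30,-30],[0,60,-60],[-0.5,79.5,-90],[-0.5,79.5,-110],[-0.5,79.5,-112]],"yaw":[0,0,0,0,0],"gripper":[190,255,255,255,255]}' 
python3 -m creep '{"translation":[[0,0,-3],[0,0,-6],[0,0,-8],[0,0,-8]],"yaw":[0,0,0,0],"gripper":[255,255,255,255]}' 
```

```text
time_s: 12.17
ee_pos: [0.4373, 0.2758, 0.0939]
eef_rot: [-3.13, 0.003, 1.682]
force: [-0.8, -0.8, -0.2]
grip_width: 0.0087
time_s: 12.5
ee_pos: [0.4384, 0.2766, 0.0901]
eef_rot: [-3.134, 0.001, 1.682]
force: [-13.3, -3.4, 36.7]
grip_width: 0.0007
```

Under 37 N the fin top is at 90.1 − 19 = 71.1 mm, against a nominal 71 when home, so the stop is bottomed. I retreat and make the last check.

```bash

python3 -m creep '{"translation":[[0,0,10],[0,0,30],[0,-20,60],[0,-50,90],[0,-80,120]],"yaw":[0,0,0,0,0],"gripper":[255,255,255,255,255]}' 
python3 -m creep '{"translation":[[0,0,0],[0,0,0],[0,0,0]],"yaw":[0,0,0],"gripper":[255,255,255]}' 
python3 - <<'E'
from h import *
o=ctrl.get_obs();c=snap('wrist');print(o['ee_pos'],o['force'])
P=dep(c)*1000;a=np.radians(6.25);M=np.array([[np.cos(a),-np.sin(a)],[np.sin(a),np.cos(a)]])
L=P.copy();L[...,:2]=(P[...,:2]-[440.5,274.3])@M
def st(n,x0,x1,y0,y1):
    m=(c['depth']>0)&(L[...,0]>x0)&(L[...,0]<x1)&(L[...,1]>y0)&(L[...,1]<y1);print(n,m.sum(),np.median(L[...,2][m]))
st('block +y',-14,14,17,21);st('block -x',-15,-10,-18,18);st('arm',-50,-20,8,20);st('insert -y',-40,15,-36,-27);st('insert +y',-40,15,26,40);st('fin',-5,5,-12,12)
s=snap('scene');save(s,'s1.png',(190,160,390,340),3)
E
```

```text
time_s: 12.92
ee_pos: [0.438, 0.1969, 0.2111]
eef_rot: [-3.135, 0.001, 1.683]
force: [0.6, 0.2, 0.4]
grip_width: 0.0005
time_s: 13.17
ee_pos: [0.438, 0.197, 0.2112]
eef_rot: [-3.135, 0.001, 1.682]
force: [0.3, 0.1, -0.4]
grip_width: 0.0005
[0.43795377 0.19702266 0.21118467] [ 0.29379267  0.10583588 -0.43425626]
block +y 114 34.52337933075795
block -x 183 34.73950464415484
arm 376 34.66142810940404
insert -y 462 34.64616252805339
insert +y 813 34.63187087188358
fin 278 70.57303325977594
```

View pics/s1.png

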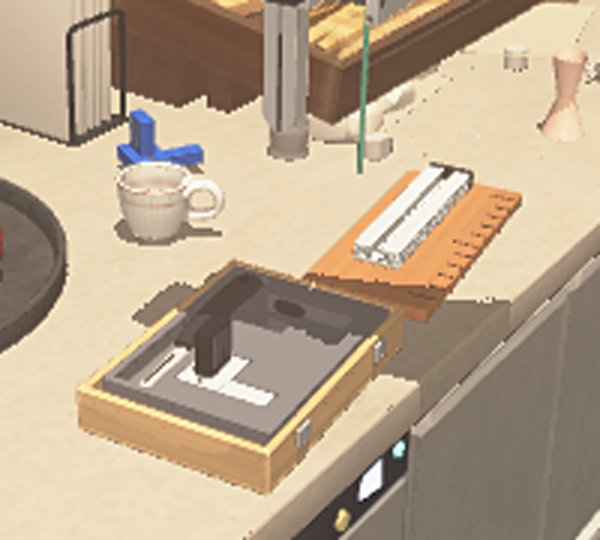

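The plate now reads flush: 34.5 to 34.7 mm against the insert's 34.6. The scene view shows the stop upright in the case (210,350), the track empty (415,220), and the cup (155,200) and jigger (565,95) standing. The extra press did close a real 0.8 mm gap.

```bash
python3 -c "
from station import ctrl
print(ctrl.hand_in())"
```

```text
the job is handed in; nothing more can be done
None
```

The stop is fully home in its own L cutout, upright and released, and I handed the job in at about 13 s of the 51 s allowed. I gripped it by the fin, slid it about 110 mm along the track and off the open end, lifted it, and pushed it past the nubs.

- **Flushness:** after I first let go, the plate read 0.8 mm above the insert, although the push had reached 47 N. I pressed the fin's top again with shut fingers at 37 N. The plate then read 34.5–34.7 mm against 34.6 mm for the insert, so it is flush.
- **Fin height:** under that press the fin's top was at 71.1 mm (71 mm expected). The last depth picture read 70.6 mm, but it also reads the insert 0.4 mm low.
- **Insert position:** the insert was about 3.5–4.5 mm off centre toward -y, and the two ways of measuring it differed by about 1 mm. I used the cutout's own edges, and the stop went in without a search.
- **Surroundings:** the track is empty, and the cup, jigger and blue look-alike are standing. The arm is clear of everything.

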